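# Pry the lid of a clamped casting mould with a wedge

## Robot

A 6-joint arm with a two-finger parallel gripper is mounted at the origin on the work surface. World frame = base frame: x ahead of the robot, y to its left, z up, the work surface at z = 0. Lengths are in m, angles in degrees, forces in N, time in s.
With the tool pointing down it reaches from about 0.4 to 0.825 m from the base axis. Payload 7 kg.
Tool frame: the origin (TCP) lies on the centre line of the jaws, within the pads' length; the fingertips stand 19 mm ahead of it and the grasp point (between the pads) is the TCP; z points along the fingers, y is the line along which they close (so a half turn about z gives the same grasp; the last joint's range is limited). The gripper opens to 88 mm and grips with 3 to 60 N. Pads are 19 mm wide; open, the fingers measure 130 mm over their backs; the gripper's body (78 mm by 193 mm) begins 47 mm behind the grasp point.
Start: joints at [16.507, 20.546, 0.682, 0, -70.136, -16.507], TCP at [0.675, -0, 0.246] pointing down, gripper open.
Joint ranges: [-176.03, 176.03], [-82.01, 121.73], [-58.28, 71.71], [-173.87, 95.51], [-174.79, -0.11], [-173.66, 173.66]. Speed limits (degrees/s): [136.94, 136.94, 172.46, 180, 180, 180].

## Interface

Orientations are given as [roll, pitch, yaw] about the fixed x, y, z axes, in that order (R = Rz(yaw) Ry(pitch) Rx(roll)).
In Python, from plant import get_state, capture, close_job gives the robot as it stands.
- The arm moves only by the tool apply_moves, never from a script. Its argument "targets" is a list of rows, each a list of 7 numbers: the opening, from 0 (shut) to 1 (fully open), then the shift along the tool's x, y, z normalised to -1 to 1, where 1 is 1000 mm, then the turn, a rotation vector about the tool's x, y, z normalised to -1 to 1, where 1 is 90 degrees. In form: [[claw, tx, ty, tz, ax, ay, az], ...]. A call has 1 to 20 rows; each row shifts and turns the commanded pose from where the row before left it, along the tool's axes as they then stand; what a row does not reach is not made up. A row lasts 1/12 s, in which the tool goes at most 41.7 mm and 7.16 degrees, less where a joint would pass 70% of its speed; a pose out of reach is approached as far as the arm can. A call with a number of a shift or a turn outside -1 to 1 is refused whole. A call with a gripper value outside its range is refused whole. The fingers move at their own pace and stop on an object; "newtons" is the grip in N (left out, the last holds). Time passes only in rows, so rows that do not move let the fingers close. It gives the time, the measured TCP pose, the force, the opening and the grip force at its end, in the units of the state.
- get_state(): the state, without advancing time (a new reading comes with each control period).
- capture(name): name is "scene" or "side" or "wrist"; returns a dict with "frame" (384x512x3 uint8, red, green, blue), "range_z" (384x512 float32, m along the optical axis (not along the pixel's ray), 0 where there is no reading), "camera_matrix" (3x3 intrinsics, pixels), "k1" (the pictures are not rectified: a ray, as slopes to the right and down, at radius r is drawn at 1 + k1 r^2 times it, then the intrinsics apply), "T" (4x4, takes a point from camera to world coordinates). Camera axes: x right, y down, z forward; pixel columns grow to the right and rows downward; lengths in m; the calibration is good to about 2 mm. A picture is of the moment at which its call begins.
- close_job(): hands the job in; it is judged then, once.
The state is a dict: "time_s": time; "joints": joint angles; "qd": joint speeds; "joint_torque": joint torques, N m; "tcp_pos": TCP position; "eef_rot": TCP orientation; "contact_force": force on the tool from outside, world axes, zero at the start; "moment": the same for the moment, N m; "gripper_width": finger opening in m; "gripper_force": force on a finger pad.
Only numpy, scipy, OpenCV 4.12 (cv2) and the standard library are available. Lean on these libraries where they do the work, as an engineer would, in place of code of your own. Each camera call takes 0.05 s, during which the arm holds its last target. There are 200 camera calls.

## Task

The lid of the metal casting mould has to be broken loose: first crank the bench vise's handle clockwise until the jaw has closed on the mould and grips it firmly. Then pick up the steel wedge lying on the bench (the tapered one, not the plain flat bar with holes) and push it, thin end first, into the notch under the front edge of the lid until that edge just lifts off the mould body, by about 3 mm, with the back of the lid staying seated. Finish while still holding the wedge there in the gripper, with only the wedge carrying the raised edge, and leave everything else on the bench as it was.

Things in the scene. Friction and masses are not known exactly. Their poses are not given: they have to be found in the camera images.
- vise: grey cast machine vise bolted to the bench, on a round swivel base; 250 mm long, 100 mm wide, crank at its -x end (towards the robot). Origin on the bench under the middle of the base; x runs along the screw from the crank to the fixed jaw, z up. The mould stands on the bed, 75 mm above the bench. The jaw tops are 107 mm above the bench, the front bearing block's top 109 mm
- crank_axis (a point): point on the screw's axis, fixed to the vise, 91 mm above the bench, level with the middle of the crank's grip: the centre of the vertical circle (radius 45 mm) on which point crank_grip travels. Its x axis is the vise's x axis, which is the axis of the crank
- crank_grip (a point): point on the crank's round black revolving grip: a sleeve 18 mm thick, 78 mm long, parallel to the screw, free at the end towards the robot; on its centre line, 26 mm from the free end and 52 mm from the crank's arm (12 mm thick, on the vise's side). Pinched across its thickness from above it can be led round the whole circle without turning the hand
- crank (a joint): turn of the crank in rad, growing clockwise as seen from the robot (positive about the vise's x axis); at 0 the grip is straight above the screw, at +1.57 on the vise's -y side. It tightens: 8 mm of jaw travel per turn. It turns stiffly (about 4 N at the grip) and stays where it is left; the jaw bears on the mould at about 3.9 rad, then it gets harder; 0.5 rad further the grip is firm
- jaw: sliding jaw of the vise, 100 mm wide and 32 mm high with a steel face plate; origin at the foot of its face, in the middle; it slides along the vise's x towards the mould, which it meets with this face
- mould: body of the aluminium mould, a block 96 (x) by 70 (y) by 66 (z) mm standing loose between the jaws, 0.75 kg; origin under its centre, x as the vise's x. In the middle of its front (-x) top edge is an open notch 36 mm wide, 8 mm deep (floor 58 mm above the origin), running 34 mm in from the front face, where the plug under the lid ends it
- lid: steel lid lying loose on the mould, 96 by 70 by 12 mm, about 0.7 kg, with a 5 mm plug on its underside that sits in the mould's cavity; origin at the centre of its underside (without plug), axes as the mould's
- lid_lip (a point): middle of the lower front edge of the lid, right above the notch's mouth; 66 mm above the mould's origin while the lid is seated
- notch (a point): middle of the notch's floor at the front face of the mould, 48 mm in front of the mould's origin and 58 mm above it; 133 mm above the bench
- wedge_grip (a point): centre of the thick tail of the steel wedge, 10.5 mm above its underside. Wedge: 100 mm long, 24 wide, 0.31 kg, lying flat left or right of the vise, thin end roughly away from the robot; x points to the thin end. Tail 50 mm long, 21 thick; then the top slopes straight down over 50 mm to 3 mm thick. This point is 25 mm from the tail's end, 75 mm from the thin end
- wedge_tip (a point): middle of the blunt thin end of the wedge, 1.5 mm above its underside
- bar: plain flat steel bar with three drilled holes, 120 by 30 by 15 mm, no taper, lying on the other side of the vise from the wedge; to be left alone. Origin under its centre
- reagent: amber bottle with white cap, 60 mm across, 130 mm high; bystander; origin under it
- beaker: glass beaker, 66 mm across, 90 mm high; bystander; origin under it
- vial: small amber vial, 28 mm across, 55 mm high; bystander; origin under it
- driver: screwdriver lying on the bench; bystander
- spatula: spatula lying on the bench; bystander
- dish: flat white dish, 90 mm across, 16 mm high; bystander; origin under it
Not all that is in view belongs to the job. Leave any yellow look-alike of the mould alone.

How it is judged (in metres and radians):
On the way, in this order (a step that is already met when the one before it is completed fails the run):
1. the vise jaw grips the mould firmly (more than 40 N) (contact force between jaw and mould above 40 N), for 0.3 s.
2. with the vise still gripping, the wedge in the gripper lifts the lid's front edge off the mould body (contact force between jaw and mould above 40 N and contact force between the fingers and wedge above 1 N and contact force between wedge and lid above 0.5 N and z of lid_lip in the frame of mould above 0.0672 m), for 0.2 s.
At the end, for the whole second after the job is handed in: The vise still grips the mould (over 40 N); the wedge, held in the fingers and at rest, is in the notch and carries the lid's front edge, 1.2 to 5.5 mm above the mould's top face; the lid is still in its place on the mould with its back seated; neither hand nor arm touches the lid (all of step 2 and z of lid_lip in the frame of mould below 0.0715 m and z of lid in the frame of mould below 0.0695 m and x of lid in the frame of mould between -0.005 and 0.005 m and contact force between each of the arm, the fingers and lid below 0.5 N and x of wedge_tip in the frame of mould above -0.045 m and z of wedge_tip in the frame of mould below 0.066 m and linear speed of each of wedge, lid below 0.02 m/s); the arm keeps its last pose, push and grip.
It fails at once if the lid's front edge is forced up more than 8 mm (z of lid_lip in the frame of mould above 0.074 m).
It fails at once if a bystander is disturbed (moved more than 30 mm) (distance of any of bar, reagent, beaker, vial, driver, spatula, dish from where it was at the start of the episode above 0.03 m).
It also fails if it takes over 64 s, if anything falls off the work surface, if the arm or the gripper's body presses on something with over 40 N, if the wrist force passes 120 N, or if a joint passes its speed limit or range.

## Working session

There is one attempt and no reset: what is moved stays moved. The work goes in short steps, Python scripts to look and compute and a tool call to move; the robot and the scene stay as the last step left them, time stands still between calls to the robot, and variables do not carry over. Pictures are saved under pics/ and viewed, at most 10 in all, crops included, and the job is handed in when it is done.

Besides the shell and the picture viewer there is one more tool, called after "Emit:" as a command line: name --pt "numbers of a row" for each row, then --argument value for the rest. apply_moves: Moves the arm, as the interface text tells. Scaled input: -1 to 1 covers 1000 mm each way for a shift and 90 degrees each way for a turn. Its arguments: {"type":"object","properties":{"targets":{"type":"array","items":{"type":"array","items":{"type":"number"}}},"newtons":{"type":"number"}},"required":["targets"]}

```bash
mkdir -p pics; cat > h.py <<'E'
import numpy as np, cv2
from plant import get_state, capture, close_job
def cloud(c):
    K=np.array(c["camera_matrix"]);h,w=c["range_z"].shape
    u,v=np.meshgrid(np.arange(w),np.arange(h))
    k1=c["k1"]
    xd=(u-K[0,2])/K[0,0];yd=(v-K[1,2])/K[1,1]
    x,y=xd.copy(),yd.copy()
    for _ in range(10):
        f=1+k1*(x*x+y*y);x=xd/f;y=yd/f
    z=c["range_z"];P=np.stack([x*z,y*z,z],-1);T=np.array(c["T"])
    W=P@T[:3,:3].T+T[:3,3];W[z<=0]=np.nan
    return W
def save(n,im,s=1):
    cv2.imwrite("pics/"+n,cv2.resize(cv2.cvtColor(im,cv2.COLOR_RGB2BGR),None,fx=s,fy=s,interpolation=cv2.INTER_CUBIC))
E
python3 - <<'E'
from h import *
print(get_state())
ims=[]
for n in ["scene","side","wrist"]:
    c=capture(n);np.savez("c_"+n,**c);ims.append(c["frame"]);print(n,c["T"].round(3).tolist(),c["k1"])
save("a.png",ims[0],1.5)
save("b.png",np.hstack(ims[1:]),0.78)
E
```

```text
{'time_s': 0.0, 'joints': array([ 1.65066305e+01,  2.05903014e+01,  6.32140510e-01, -1.80182042e-02,
       -7.01362767e+01, -1.65091142e+01]), 'qd': array([0.03973083, 0.01572045, 0.13544968, 0.12295104, 0.01084016,
       0.02420285]), 'joint_torque': array([-8.00930356e-04, -5.82726967e+01,  2.93058443e+01,  6.99745238e+00,
        6.93249181e-03, -2.06530804e-04]), 'tcp_pos': array([ 6.74529404e-01, -4.40697761e-05,  2.44629669e-01]), 'eef_rot': array([ 1.79904642e+02, -1.05985016e-02, -9.00086111e+01]), 'contact_force': array([-0.41979672, -0.10689447, -0.38384058]), 'moment': array([ 0.03207269,  0.03258558, -0.00090344]), 'gripper_force': 0.0, 'gripper_width': 0.0876699227314069}
scene [[0.65, 0.546, -0.529, 1.288], [0.76, -0.479, 0.439, -0.644], [-0.014, -0.688, -0.726, 1.128], [0.0, 0.0, 0.0, 1.0]] -0.010422972596895286
side [[-0.988, -0.109, 0.111, 0.425], [-0.156, 0.733, -0.663, 0.709], [-0.009, -0.672, -0.741, 0.93], [0.0, 0.0, 0.0, 1.0]] 0.01884047435399125
wrist [[-1.0, 0.001, -0.002, 0.675], [0.0, 0.962, 0.274, -0.074], [0.002, 0.274, -0.962, 0.384], [0.0, 0.0, 0.0, 1.0]] -0.05510460605543665
```

View pics/a.png

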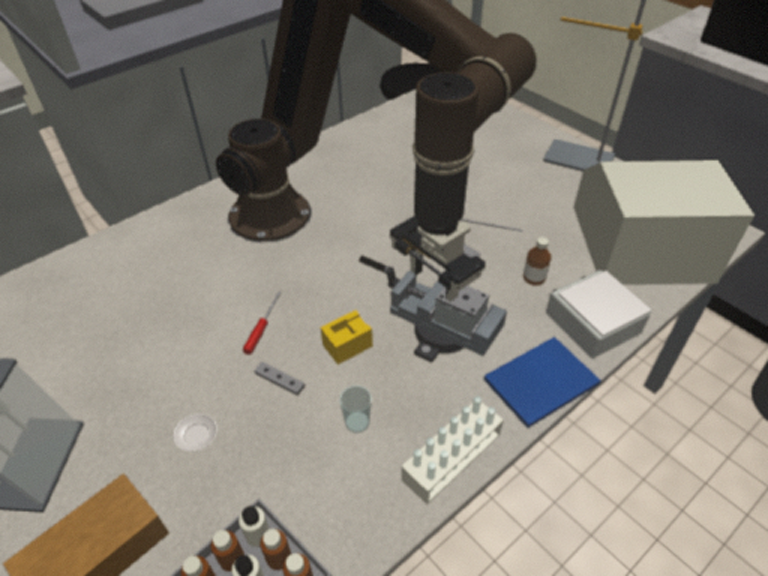

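View pics/b.png

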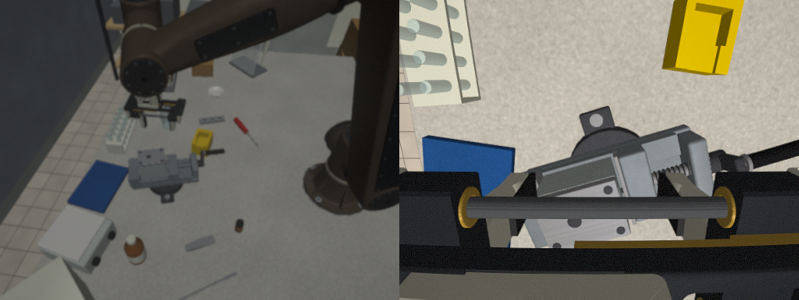

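The scene shows the bar with holes at scene (280,378)/1.5 and the tapered wedge at side (256,310), on the +y side of the vise. The yellow look-alike is at scene (347,337)/1.5, and the crank grip points towards the robot at scene (378,264)/1.5. Next I'll enlarge the wedge and vise in the side view and measure from the depth images.

```bash
python3 - <<'E'
from h import *
D={n:dict(np.load(f"c_{n}.npz")) for n in ["scene","side","wrist"]}
s=D["side"]["frame"]
save("c.png",np.hstack([s[175:345,150:320],D["scene"]["frame"][150:250,230:345].repeat(1,0)[:100].copy() if 0 else cv2.resize(D["scene"]["frame"][145:245,230:345],(196,170))]),2.1)
for n,c in D.items():
    W=cloud(c);Z=W[...,2]
    # lid top
    for lab,zr in [("lid",(.147,.160)),("jaws",(.102,.113))]:
        m=(Z>zr[0])&(Z<zr[1])&(W[...,0]>.5)&(W[...,0]<.9)&(abs(W[...,1])<.2)
        k,L,st,ce=cv2.connectedComponentsWithStats(m.astype(np.uint8))
        for i in range(1,k):
            if st[i,4]<40: continue
            p=W[L==i];r=cv2.minAreaRect((p[:,:2]*1000).astype(np.float32))
            print(n,lab,st[i],np.round(r[0]),np.round(r[1]),round(r[2],1),p[:,2].mean().round(4))
    m=(Z>.008)&(Z<.03)&(W[...,0]>.4)&(W[...,0]<.9)&(abs(W[...,1])<.4)
    k,L,st,ce=cv2.connectedComponentsWithStats(m.astype(np.uint8))
    for i in range(1,k):
        if st[i,4]<60: continue
        p=W[L==i];r=cv2.minAreaRect((p[:,:2]*1000).astype(np.float32))
        print(n,"low",st[i],np.round(r[0]),np.round(r[1]),round(r[2],1),np.percentile(p[:,2],[5,50,95]).round(4))
    # dark crank grip
    g=c["frame"].max(2)
    m=(g<60)&(Z>.03)&(Z<.16)&(W[...,0]>.4)&(W[...,0]<.62)&(abs(W[...,1])<.2)
    k,L,st,ce=cv2.connectedComponentsWithStats(m.astype(np.uint8))
    for i in range(1,k):
        if st[i,4]<30: continue
        p=W[L==i];r=cv2.minAreaRect((p[:,:2]*1000).astype(np.float32))
        print(n,"dark",st[i],np.round(r[0]),np.round(r[1]),round(r[2],1),np.percentile(p,[5,50,95],axis=0).round(3).tolist())
E
```

```text
scene lid [291 191  35  20 340] [696.  76.] [97. 74.] 17.8 0.1514
scene jaws [259 181  18  17 136] [539.  34.] [46. 82.] 13.4 0.1064
scene jaws [278 188  18  22 163] [631.  59.] [49. 96.] 17.6 0.1056
scene jaws [293 203  45  23 316] [719.  91.] [122. 101.] 15.1 0.106
scene low [349 180  16  10  65] [690. 356.] [58. 28.] 27.4 [0.0092 0.0197 0.0294]
scene low [364 205  24  25 118] [838. 286.] [  8. 123.] 78.8 [0.0092 0.0193 0.0287]
scene low [276 219  32  22 225] [686.   8.] [113.  65.] 26.6 [0.0098 0.0162 0.0277]
scene low [ 323  225   57   45 1089] [871. 133.] [212.  86.] 81.8 [0.0122 0.0161 0.02  ]
scene low [215 226  34  15 126] [ 559. -149.] [117.  55.] 47.9 [0.009  0.0189 0.0286]
scene low [170 242  33  20 272] [ 515. -307.] [122.  32.] 19.5 [0.0096 0.0133 0.0172]
scene dark [240 172  16   8  47] [476.   3.] [64. 12.] 16.4 [[0.451, -0.008, 0.135], [0.475, 0.002, 0.14], [0.5, 0.012, 0.144]]
scene dark [258 180   6  11  38] [524.  18.] [20.  9.] 89.2 [[0.52, 0.01, 0.094], [0.523, 0.019, 0.118], [0.527, 0.028, 0.139]]
side lid [176 189  36  25 704] [689.  75.] [96. 75.] 18.0 0.1539

[... 1780 characters left out ...]
76. -100.] [15.  9.] 84.0 [0.0098 0.0188 0.0283]
wrist low [ 78 102  14  14 130] [874. -66.] [15.  9.] 89.6 [0.0097 0.0194 0.0285]
wrist low [ 220  136   88   63 1330] [669.   1.] [113.  60.] 13.9 [0.0132 0.0162 0.0259]
wrist low [  74  181   73   71 3127] [862.  74.] [90. 90.] 81.5 [0.0141 0.0177 0.0189]
wrist dark [ 447  180   65   36 1181] [477.   6.] [62. 17.] 15.1 [[0.456, -0.006, 0.136], [0.479, 0.004, 0.142], [0.503, 0.015, 0.144]]
wrist dark [397 192  45  28 677] [522.  22.] [29. 19.] 84.1 [[0.516, 0.01, 0.094], [0.522, 0.019, 0.117], [0.529, 0.029, 0.14]]
wrist dark [360 207  11  11  43] [560.  38.] [10. 13.] 16.9 [[0.556, 0.032, 0.085], [0.559, 0.034, 0.093], [0.565, 0.038, 0.099]]
```

View pics/c.png

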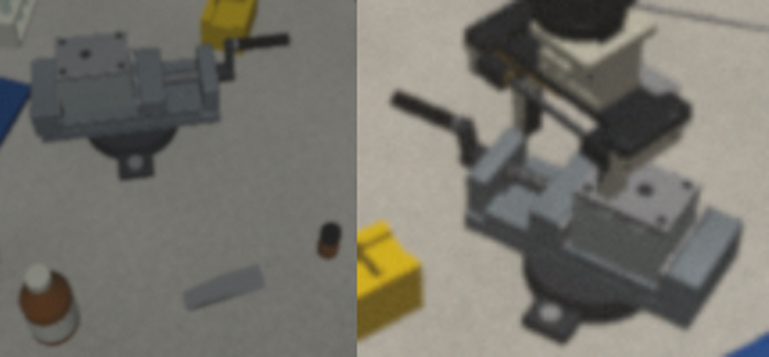

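Two candidates for the wedge. The item at side crop (223,287), world about (0.475, 0.303), is tapered and hole-free, so it is the wedge. The holed bar is at (0.512, -0.308). The crank grip is nearly straight up (z ≈ 0.135). I'm moving above it now, with the fingers set to close across the sleeve.

Emit:
apply_moves --pt "1 0 0.033 0 0 0 0" --pt "1 0 0.033 0 0 0 0" --pt "1 0 0.033 0 0 0 0" --pt "1 0 0.033 0 0 0 0" --pt "1 0 0.033 0 0 0 0" --pt "1 -0.004 0.032 0 0 0 0" --pt "1 0 0 0 0 0 0.068" --pt "1 0 0 0 0 0 0.068" --pt "1 0 0 0 0 0 0.068" --pt "1 0 0 0 0 0 0.068" --pt "1 0 0 0 0 0 0.068" --pt "1 0 0 0 0 0 0.068" --pt "1 0 0 0 0 0 0.068" --pt "1 0 0 0 0 0 0.068" --pt "1 0 0 0 0 0 0.068" --pt "1 0 0 0 0 0 0.068" --pt "1 0 0 0 0 0 0.068" --pt "1 0 0 0 0 0 0.068" --pt "1 0 0 0 0 0 0" --pt "1 0 0 0 0 0 0"

```text
time_s: 1.82
tcp_pos: [0.4779, 0.0039, 0.2455]
eef_rot: [180.0, -0.0, -163.3]
contact_force: [-0.1, -0.5, 0.1]
gripper_width: 0.0877
gripper_force: 0.0
```

```bash
python3 - <<'E'
from h import *
c=capture("wrist");np.savez("c_wrist2",**c);W=cloud(c);Z=W[...,2]
save("d.png",c["frame"],1)
s=get_state();print(s["tcp_pos"],s["eef_rot"],s["joints"])
for lab,zr in [("lid",(.147,.160)),("jaws",(.102,.113)),("grip",(.120,.147))]:
    m=(Z>zr[0])&(Z<zr[1])&(W[...,0]>.4)&(W[...,0]<.9)&(abs(W[...,1])<.2)
    if lab=="grip": m&=(c["frame"].max(2)<70)
    k,L,st,ce=cv2.connectedComponentsWithStats(m.astype(np.uint8))
    for i in range(1,k):
        if st[i,4]<150: continue
        p=W[L==i];r=cv2.minAreaRect((p[:,:2]*1000).astype(np.float32))
        print(lab,st[i],np.round(r[0],1),np.round(r[1],1),round(r[2],1),p[:,2].mean().round(4),np.percentile(p[:,2],95).round(4))
E
```

```text
[0.47789301 0.00396646 0.24548049] [ 1.79998684e+02 -7.70902221e-03 -1.63225591e+02] [ 2.41350836e+01  1.66515638e+00 -2.32927094e+01 -2.52923833e-03
 -6.50496110e+01 -9.73596072e+01]
jaws [ 226  215   83   37 1127] [525.2  32.6] [37.3 82.3] 16.6 0.1077 0.1096
jaws [222 300  89  18 641] [605.9  55.4] [18.7 96.3] 24.2 0.1056 0.1075
grip [ 245  139   27  104 2037] [478.    7.9] [88.5 23.8] 17.8 0.1416 0.1441
```

View pics/d.png

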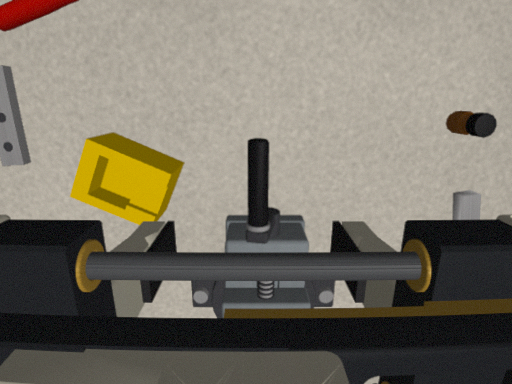

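The wrist view shows the grip sleeve from (258,140) to (258,228), the crank arm near (265,225), and the bearing block centred at column 267. I'll compute the grip point and the axis.

```bash
python3 - <<'E'
from h import *
c=dict(np.load("c_wrist2.npz"));W=cloud(c);Z=W[...,2]
m=(Z>.120)&(Z<.147)&(c["frame"].max(2)<70)&(W[...,0]<.6)
m[:,:200]=0;m[:,300:]=0
for a in [15.5,16.0,16.5,17]:
    e=np.array([np.cos(np.radians(a)),np.sin(np.radians(a))]);n=np.array([-e[1],e[0]])
    p=W[m];s=p[:,:2]@e;t=p[:,:2]@n
    f=[(round(x,3),np.median(t[abs(s-x)<.004]).round(4),np.ptp(t[abs(s-x)<.004]).round(4),np.percentile(p[abs(s-x)<.004,2],90).round(4)) for x in np.arange(.43,.53,.01) if (abs(s-x)<.004).sum()>20]
    mb=(Z>.104)&(Z<.113)&(W[...,0]>.5)&(W[...,0]<.58);q=W[mb]@np.eye(3)[:,:2]
    tb=q@n
    print(a,"s",np.percentile(s,[1,99]).round(4),"block t",np.percentile(tb,[1,99]).round(4),np.percentile(tb,[1,99]).mean().round(4),f)
E
```

```text
15.5 s [0.4188 0.5057] block t [-0.1496 -0.0692] -0.1094 [(np.float64(0.43), np.float64(-0.1211), np.float64(0.0162), np.float64(0.1439)), (np.float64(0.44), np.float64(-0.1215), np.float64(0.0157), np.float64(0.144)), (np.float64(0.45), np.float64(-0.1212), np.float64(0.0159), np.float64(0.1437)), (np.float64(0.46), np.float64(-0.1206), np.float64(0.016), np.float64(0.1439)), (np.float64(0.47), np.float64(-0.1207), np.float64(0.0162), np.float64(0.1438)), (np.float64(0.48), np.float64(-0.1198), np.float64(0.0162), np.float64(0.144)), (np.float64(0.49), np.float64(-0.1204), np.float64(0.021), np.float64(0.1438)), (np.float64(0.5), np.float64(-0.1191), np.float64(0.0237), np.float64(0.1432))]
16.0 s [0.4177 0.5046] block t [-0.1542 -0.0738] -0.114 [(np.float64(0.43), np.float64(-0.1255), np.float64(0.0162), np.float64(0.1439)), (np.float64(0.44), np.float64(-0.1246), np.float64(0.0156), np.float64(0.1439)), (np.float64(0.45), np.float64(-0.1251), np.float64(0.0158), np.float64(0.1437)), (np.float64(0.46), np.float64(-0.1246), np.float64(0.016), np.float64(0.1439)), (np.float64(0.47), 
[... 999 characters left out ...]
)]
17 s [0.4155 0.5023] block t [-0.1634 -0.083 ] -0.1232 [(np.float64(0.43), np.float64(-0.133), np.float64(0.0155), np.float64(0.144)), (np.float64(0.44), np.float64(-0.1322), np.float64(0.0156), np.float64(0.144)), (np.float64(0.45), np.float64(-0.1322), np.float64(0.0159), np.float64(0.1438)), (np.float64(0.46), np.float64(-0.133), np.float64(0.016), np.float64(0.1437)), (np.float64(0.47), np.float64(-0.1322), np.float64(0.0162), np.float64(0.1437)), (np.float64(0.48), np.float64(-0.1326), np.float64(0.0173), np.float64(0.1439)), (np.float64(0.49), np.float64(-0.1356), np.float64(0.0217), np.float64(0.1434)), (np.float64(0.5), np.float64(-0.1322), np.float64(0.0238), np.float64(0.1432))]
```

Emit:
apply_moves --pt "0.4 0.0166 0.0029 0 0 0 0" --pt "0.4 0 0 0.037 0 0 0" --pt "0.4 0 0 0.037 0 0 0" --pt "0.4 0 0 0.0365 0 0 0" --pt "0.4 0 0 0 0 0 0" --pt "0.0 0 0 0 0 0 0" --pt "0 0 0 0 0 0 0" --pt "0 0 0 0 0 0 0" --pt "0 0 0 0 0 0 0" --pt "0 0 0 0 0 0 0" --newtons 35

```text
time_s: 2.7
tcp_pos: [0.4621, 0.0024, 0.1366]
eef_rot: [180.0, 0.2, -163.4]
contact_force: [-0.5, -0.2, 0.2]
gripper_width: 0.0261
gripper_force: 0.0
```

Emit:
apply_moves --pt "0 0 0 0 0 0 0" --pt "0 0 0 0 0 0 0" --pt "0 0 0 0 0 0 0" --pt "0 0 0 0 0 0 0"

```text
time_s: 3.03
tcp_pos: [0.4617, 0.0023, 0.1357]
eef_rot: [180.0, 0.1, -163.4]
contact_force: [-1.6, 1.6, 5.7]
gripper_width: 0.0172
gripper_force: 35.0
```

```bash
python3 - <<'E'
import numpy as np
f=np.arange(0.23,4.64,.2)
for a,b in zip(f[:-1],f[1:]): print("%.2f"%b,[0,0,round(-.045*(np.sin(b)-np.sin(a)),4),round(-.045*(np.cos(b)-np.cos(a)),4),0,0,0],end=" ")
E
```

```text
0.43 [0, 0, np.float64(-0.0085), np.float64(0.0029), 0, 0, 0] 0.63 [0, 0, np.float64(-0.0078), np.float64(0.0045), 0, 0, 0] 0.83 [0, 0, np.float64(-0.0067), np.float64(0.006), 0, 0, 0] 1.03 [0, 0, np.float64(-0.0054), np.float64(0.0072), 0, 0, 0] 1.23 [0, 0, np.float64(-0.0038), np.float64(0.0081), 0, 0, 0] 1.43 [0, 0, np.float64(-0.0021), np.float64(0.0087), 0, 0, 0] 1.63 [0, 0, np.float64(-0.0004), np.float64(0.009), 0, 0, 0] 1.83 [0, 0, np.float64(0.0014), np.float64(0.0089), 0, 0, 0] 2.03 [0, 0, np.float64(0.0032), np.float64(0.0084), 0, 0, 0] 2.23 [0, 0, np.float64(0.0048), np.float64(0.0076), 0, 0, 0] 2.43 [0, 0, np.float64(0.0062), np.float64(0.0065), 0, 0, 0] 2.63 [0, 0, np.float64(0.0074), np.float64(0.0052), 0, 0, 0] 2.83 [0, 0, np.float64(0.0082), np.float64(0.0036), 0, 0, 0] 3.03 [0, 0, np.float64(0.0088), np.float64(0.0019), 0, 0, 0] 3.23 [0, 0, np.float64(0.009), np.float64(0.0001), 0, 0, 0] 3.43 [0, 0, np.float64(0.0088), np.float64(-0.0017), 0, 0, 0] 3.63 [0, 0, np.float64(0.0083), np.float64(-0.0034), 0, 0, 0] 3.83 [0, 0, np.float64(0.0075), np.float64(-0.005), 0, 0, 0] 4.03 [0, 0, np.float64(0.0063), np.float64(-0.0064), 0, 0, 0] 4.23 [0, 0, np.float64(0.0049), np.float64(-0.0075), 0, 0, 0] 4.43 [0, 0, np.float64(0.0034), np.float64(-0.0083), 0, 0, 0] 4.63 [0, 0, np.float64(0.0016), np.float64(-0.0088), 0, 0, 0]
```

Emit:
apply_moves --pt "0 0 -0.0085 0.0029 0 0 0" --pt "0 0 -0.0078 0.0045 0 0 0" --pt "0 0 -0.0067 0.006 0 0 0" --pt "0 0 -0.0054 0.0072 0 0 0" --pt "0 0 -0.0038 0.0081 0 0 0" --pt "0 0 -0.0021 0.0087 0 0 0" --pt "0 0 -0.0004 0.009 0 0 0" --pt "0 0 0 0 0 0 0" --pt "0 0 0 0 0 0 0"

```text
time_s: 3.78
tcp_pos: [0.4716, -0.0307, 0.0872]
eef_rot: [180.0, 0.0, -163.5]
contact_force: [2.1, 6.3, -5.0]
gripper_width: 0.0171
gripper_force: 35.0
```

Emit:
apply_moves --pt "0 0 0.0014 0.0089 0 0 0" --pt "0 0 0.0032 0.0084 0 0 0" --pt "0 0 0.0048 0.0076 0 0 0" --pt "0 0 0.0062 0.0065 0 0 0" --pt "0 0 0.0074 0.0052 0 0 0" --pt "0 0 0.0082 0.0036 0 0 0" --pt "0 0 0.0088 0.0019 0 0 0" --pt "0 0 0.009 0.0001 0 0 0" --pt "0 0 0.0088 -0.0017 0 0 0" --pt "0 0 0.0083 -0.0034 0 0 0" --pt "0 0 0 0 0 0 0"

```text
time_s: 4.7
tcp_pos: [0.4527, 0.0323, 0.0518]
eef_rot: [-179.9, 0.0, -163.4]
contact_force: [-0.3, -1.7, 8.7]
gripper_width: 0.0167
gripper_force: 35.0
```

Emit:
apply_moves --pt "0 0 0.0075 -0.005 0 0 0" --pt "0 0 0.0063 -0.0064 0 0 0" --pt "0 0 0.0049 -0.0075 0 0 0" --pt "0 0 0 0 0 0 0" --pt "0 0 0 0 0 0 0" --newtons 50

```text
time_s: 5.12
tcp_pos: [0.4473, 0.0498, 0.0699]
eef_rot: [-180.0, 0.0, -163.4]
contact_force: [4.3, -0.9, -3.9]
gripper_width: 0.0168
gripper_force: 50.0
```

Emit:
apply_moves --pt "0 0 0.0034 -0.0083 0 0 0" --pt "0 0 0.0016 -0.0088 0 0 0" --pt "0 0 0 0 0 0 0" --pt "0 0 0 0 0 0 0" --pt "0 0 0 0 0 0 0"

```text
time_s: 5.53
tcp_pos: [0.4457, 0.0549, 0.0859]
eef_rot: [180.0, -0.0, -163.5]
contact_force: [6.9, 2.2, -16.3]
gripper_width: 0.0167
gripper_force: 50.0
```

```bash
python3 - <<'E'
from h import *
s=get_state();print(s["tcp_pos"],s["contact_force"])
for n in ["scene","side"]:
    c=capture(n);W=cloud(c);Z=W[...,2]
    np.savez("e_"+n,**c)
    p=W[(Z>.147)&(Z<.160)&(W[...,0]>.62)&(W[...,0]<.78)&(W[...,1]>0)&(W[...,1]<.16)]
    print(n,cv2.minAreaRect((p[:,:2]*1000).astype(np.float32)))
    m=(Z>.102)&(Z<.113)&(W[...,0]>.5)&(W[...,0]<.9)&(abs(W[...,1])<.2)
    k,L,st,ce=cv2.connectedComponentsWithStats(m.astype(np.uint8))
    for i in range(1,k):
        if st[i,4]<40: continue
        p=W[L==i];print(cv2.minAreaRect((p[:,:2]*1000).astype(np.float32)),st[i])
E
```

```text
[0.44569899 0.05486278 0.08594612] [  6.94559098   2.21210627 -16.26023909]
scene ((696.739990234375, 75.72715759277344), (96.21468353271484, 74.44828796386719), 17.455190658569336)
((548.5359497070312, 36.425540924072266), (25.427677154541016, 80.14984893798828), 14.607247352600098) [261 181  17  17 117]
((695.4613037109375, 81.67000579833984), (174.98875427246094, 99.28398132324219), 16.96720314025879) [279 188  59  38 470]
side ((690.341064453125, 75.65635681152344), (95.12603759765625, 73.2789077758789), 16.754545211791992)
((530.7642211914062, 35.296958923339844), (52.618309020996094, 85.18846130371094), 9.490812301635742) [243 195  19  24 236]
((688.769287109375, 81.9945068359375), (175.08334350585938, 101.595947265625), 16.679866790771484) [164 197  64  34 797]
```

The crank is at about 4.6 rad, 0.7 rad past contact, and the load has risen. The jaw now touches the mould: their tops merge into one region. I'm releasing and going to look at the wedge.

Emit:
apply_moves --pt "0.4 0 0 0 0 0 0" --pt "0.4 0 0 0 0 0 0" --pt "0.4 0 0 0 0 0 0" --pt "0.4 0 0 0 0 0 0" --pt "0.4 0 0 -0.02 0 0 0" --pt "0.4 0 0 -0.035 0 0 0" --pt "0.6 0 0 -0.04 0 0 0" --pt "1 0 0 -0.04 0 0 0" --pt "1 0 0 -0.03 0 0 0" --pt "1 -0.0237 0.0324 0 0 0 0" --pt "1 -0.0237 0.0324 0 0 0 0" --pt "1 -0.0237 0.0324 0 0 0 0" --pt "1 -0.0237 0.0324 0 0 0 0" --pt "1 -0.0237 0.0324 0 0 0 0" --pt "1 -0.0237 0.0324 0 0 0 0" --pt "1 -0.0237 0.0324 0 0 0 0" --pt "1 0 0 0 0 0 0" --pt "1 0 0 0 0 0 0"

```text
time_s: 7.13
tcp_pos: [0.5396, 0.3209, 0.25]
eef_rot: [-179.9, -0.2, -163.3]
contact_force: [-0.5, -0.4, -1.0]
gripper_width: 0.0877
gripper_force: 0.0
```

```bash
python3 - <<'E'
from h import *
c=capture("wrist");np.savez("c_wrist3",**c);W=cloud(c);Z=W[...,2]
save("f.png",c["frame"],1)
s=get_state();print(s["tcp_pos"],s["eef_rot"])
for lo,hi in [(.002,.026),(.018,.026)]:
  m=(Z>lo)&(Z<hi)&(np.hypot(W[...,0]-.475,W[...,1]-.303)<.09)&(np.ptp(c["frame"].astype(int),axis=2)<25)
  k,L,st,ce=cv2.connectedComponentsWithStats(m.astype(np.uint8))
  for i in range(1,k):
    if st[i,4]<150: continue
    p=W[L==i];print(st[i],cv2.minAreaRect((p[:,:2]*1000).astype(np.float32)),np.percentile(p[:,2],[2,50,98]).round(4))
E
```

```text
[0.5393782  0.31976955 0.25063218] [-1.79926950e+02 -1.75294096e-01 -1.63395553e+02]
[ 238   67   32   87 1685] ((481.7925109863281, 303.9326477050781), (101.59700775146484, 24.095237731933594), 25.72340965270996) [0.0038 0.0198 0.0222]
[ 238   67   27   56 1035] ((464.58465576171875, 296.1772766113281), (60.704654693603516, 23.57880973815918), 25.024581909179688) [0.0183 0.0207 0.0224]
```

View pics/f.png

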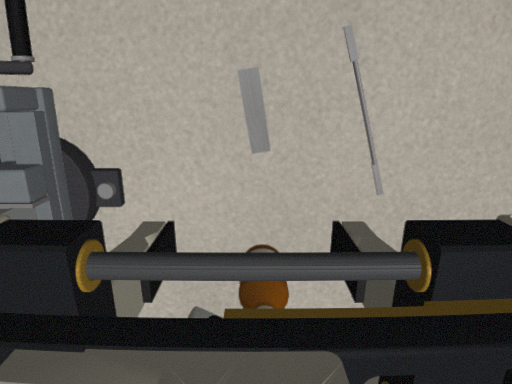

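The wedge shows as a hole-free tapered bar from (248,70) at the tail to (261,150) at the thin end, measuring 101 by 24 mm with a 25.5° yaw. That confirms it. The bottle at (263,285) is well clear.

Emit:
apply_moves --pt "0.55 0.0282 -0.0026 0 0 0 -0.0495" --pt "0.55 0.0282 0.002 0 0 0 -0.0495" --pt "0.55 0.0278 0.0043 0 0 0 0" --pt "0.55 0 0 0.04 0 0 0" --pt "0.55 0 0 0.04 0 0 0" --pt "0.55 0 0 0.04 0 0 0" --pt "0.55 0 0 0.04 0 0 0" --pt "0.55 0 0 0.02 0 0 0" --pt "0.55 0 0 0 0 0 0" --pt "0.55 0 0 0 0 0 0" --newtons 40

```text
time_s: 8.02
tcp_pos: [0.4593, 0.2913, 0.0724]
eef_rot: [-179.9, -0.1, -154.6]
contact_force: [0.4, 0.8, 1.0]
gripper_width: 0.0486
gripper_force: 0.0
```

Emit:
apply_moves --pt "0.55 -0.0008 0.0017 0.03 0 0 0" --pt "0.55 0 0 0.0194 0 0 0" --pt "0.55 0 0 0 0 0 0" --pt "0.1 0 0 0 0 0 0" --pt "0.1 0 0 0 0 0 0" --pt "0.1 0 0 0 0 0 0" --pt "0.1 0 0 0 0 0 0" --pt "0.1 0 0 0 0 0 0" --pt "0.1 0 0 0 0 0 0" --pt "0.1 0 0 0 0 0 0" --pt "0.1 0 0 0 0 0 0" --newtons 40

```text
time_s: 8.93
tcp_pos: [0.4602, 0.2951, 0.0246]
eef_rot: [180.0, 0.1, -154.5]
contact_force: [-1.4, 0.2, 8.6]
gripper_width: 0.0238
gripper_force: 40.0
```

Emit:
apply_moves --pt "0.1 0 0 -0.02 0 0 0" --pt "0.1 0 0 -0.038 0 0 0" --pt "0.1 0 0 -0.038 0 0 0" --pt "0.1 0 0 -0.038 0 0 0" --pt "0.1 0 0 -0.038 0 0 0" --pt "0.1 0 0 -0.038 0 0 0" --pt "0.1 0 0 -0.038 0 0 0.0495" --pt "0.1 0 0 0 0 0 0.0495" --pt "0.1 -0.0261 -0.0307 0 0 0 0" --pt "0.1 -0.0261 -0.0307 0 0 0 0" --pt "0.1 -0.0261 -0.0307 0 0 0 0" --pt "0.1 -0.0261 -0.0307 0 0 0 0" --pt "0.1 -0.0261 -0.0307 0 0 0 0" --pt "0.1 -0.0261 -0.0307 0 0 0 0" --pt "0.1 -0.0261 -0.0307 0 0 0 0" --pt "0.1 -0.0261 -0.0307 0 0 0 0" --pt "0.1 -0.0261 -0.0307 0 0 0 0" --pt "0.1 0 0 0 0 0 0" --pt "0.1 0 0 0 0 0 0" --newtons 60

```text
time_s: 10.52
tcp_pos: [0.7641, 0.0946, 0.2682]
eef_rot: [180.0, -0.2, -163.6]
contact_force: [-0.4, -0.3, -3.3]
gripper_width: 0.0231
gripper_force: 60.0
```

```bash
python3 - <<'E'
from h import *
c=capture("wrist");np.savez("c_wrist4",**c);W=cloud(c);Z=W[...,2]
save("g.png",c["frame"],1)
s=get_state();print(s["tcp_pos"],s["eef_rot"],s["gripper_width"],s["contact_force"])
for lab,zr in [("lid",(.147,.160)),("jaws",(.102,.113))]:
    m=(Z>zr[0])&(Z<zr[1])&(W[...,0]>.4)&(W[...,0]<.9)&(abs(W[...,1])<.2);m[225:]=0
    k,L,st,ce=cv2.connectedComponentsWithStats(m.astype(np.uint8))
    for i in range(1,k):
        if st[i,4]<150: continue
        p=W[L==i];print(lab,st[i],cv2.minAreaRect((p[:,:2]*1000).astype(np.float32)),np.percentile(p[:,2],[10,50,90]))
E
```

```text
[0.76332979 0.09574255 0.26920181] [ 1.79972400e+02 -1.75780446e-01 -1.63545897e+02] 0.023287717764633377 [ 0.08765695 -0.09325181 -2.98617839]
lid [  211    37    91   124 10634] ((693.4719848632812, 75.84683227539062), (96.53861999511719, 70.15962982177734), 16.76961326599121) [0.15195958 0.15288639 0.15384384]
jaws [ 209    0  109   48 4041] ((626.117919921875, 63.18254089355469), (39.84031677246094, 98.33211517333984), 15.98762321472168) [0.10569919 0.10677174 0.10784974]
jaws [ 213  151  100   39 2982] ((756.8666381835938, 101.80437469482422), (40.40036392211914, 99.21513366699219), 16.868667602539062) [0.10579093 0.10683032 0.10775468]
```

View pics/g.png

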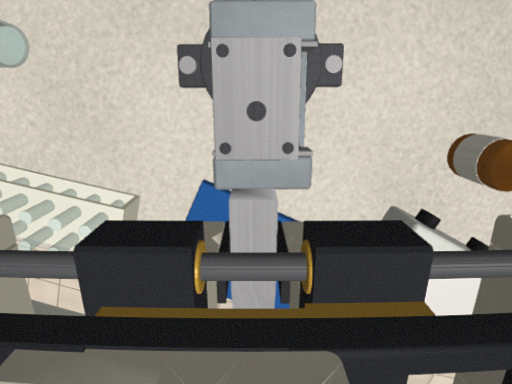

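The wrist view shows the lid spanning (212,38) to (302,160), squarely between the jaws. The wedge tail is in the fingers at (254,200). Next I'll measure the wedge's pose in the hand.

```bash
python3 - <<'E'
from h import *
c=dict(np.load("c_wrist4.npz"));W=cloud(c);Z=W[...,2]
a=np.radians(16.8);e=np.array([np.cos(a),np.sin(a)]);n=np.array([-e[1],e[0]])
m=(Z>.21)&(Z<.30);m[:185]=0;m[250:]=0;m[:,:228]=0;m[:,280:]=0
tcp=np.array([.7633,.0957,.2692])
p=W[m]-tcp;s=p[:,:2]@e;t=p[:,:2]@n
print(m.sum())
for lo in np.arange(-.06,.03,.006):
    k=(s>lo)&(s<lo+.006)
    if k.sum()>20: print(round(lo,3),k.sum(),np.percentile(t[k],[3,50,97]).round(4),np.percentile(p[k,2],[10,50,90]).round(4))
print(cv2.minAreaRect((p[:,:2]*1000).astype(np.float32)))
E
```

```text
3017
-0.03 695 [-0.0129 -0.002   0.0096] [-0.0226 -0.0116 -0.0047]
-0.024 542 [-0.0129 -0.0018  0.0093] [-0.0055 -0.0047 -0.004 ]
-0.018 532 [-0.013  -0.0016  0.0094] [-0.0056 -0.0048 -0.004 ]
-0.012 636 [-0.014  -0.0011  0.0116] [-0.006  -0.0049 -0.0021]
-0.006 519 [-0.0132 -0.0016  0.0099] [-0.0058 -0.005  -0.0041]
-0.0 93 [-0.0125 -0.0012  0.0091] [-0.0057 -0.0051 -0.0045]
((-11.41948413848877, -4.862436294555664), (27.38804817199707, 28.16921043395996), 16.361495971679688)
```

Emit:
apply_moves --pt "0.1 0.0366 0.0017 0 0 0 0" --pt "0.1 0.0366 0 0 0 0 0" --pt "0.1 0.0366 0 0 0 0 0" --pt "0.1 0.0366 0 0 0 0 0" --pt "0.1 0.0366 0 0 0 0 0" --pt "0.1 0.0363 0 0 0 0 0" --pt "0.1 0 0 0 0 0 0" --pt "0.1 0 0 0.0365 0 0 0" --pt "0.1 0 0 0.0365 0 0 0" --pt "0.1 0 0 0.0355 0 0 0" --pt "0.1 0 0 0 0 0 0" --pt "0.1 0 0 0 0 0 0" --pt "0.1 0 0 0 0 0 0"

```text
time_s: 11.65
tcp_pos: [0.5539, 0.0365, 0.1651]
eef_rot: [-180.0, 0.2, -163.4]
contact_force: [0.9, -0.6, -2.5]
gripper_width: 0.0235
gripper_force: 60.0
```

```bash
python3 - <<'E'
from h import *
s=get_state();print(s["tcp_pos"],s["eef_rot"],s["contact_force"])
c=capture("side");d=capture("scene")
np.savez("h_side",**c);np.savez("h_scene",**d)
a=cv2.resize(c["frame"][165:255,155:285],(560,388),interpolation=cv2.INTER_CUBIC)
b=cv2.resize(d["frame"][145:245,235:345],(240,388)) if 0 else None
save("i.png",a)
for n,c in [("side",c),("scene",d)]:
    W=cloud(c);Z=W[...,2];a=np.radians(16.8);e=np.array([np.cos(a),np.sin(a)]);nn=np.array([-e[1],e[0]])
    S=W[...,:2]@e;T=W[...,:2]@nn
    m=(Z>.147)&(Z<.162)&(S>.645)&(S<.73)&(abs(T+.126)<.03)
    A=np.c_[S[m]-.686,np.ones(m.sum())];print(n,m.sum(),np.linalg.lstsq(A,Z[m],rcond=None)[0])
E
```

```text
[0.55385106 0.03646861 0.16512769] [-1.79966000e+02  1.58237848e-01 -1.63350184e+02] [ 0.93987958 -0.60645955 -2.51715311]
side 507 [0.00117319 0.15426897]
scene 336 [0.00254382 0.15135013]
```

View pics/i.png

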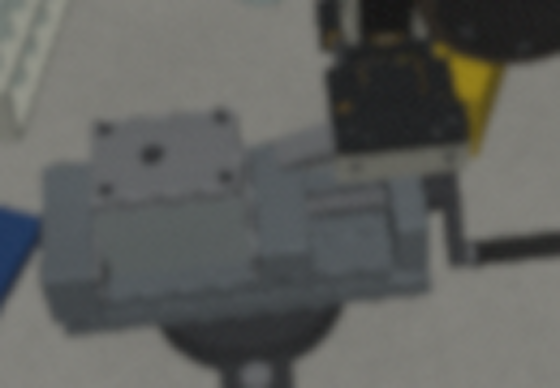

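The side view shows the wedge tip at about (250,160), just short of the lid's front edge at (245,170). I'll lower it slightly, then measure the tip relative to the lid.

Emit:
apply_moves --pt "0.1 0 0 0.003 0 0 0" --pt "0.1 0 0 0 0 0 0" --pt "0.1 0 0 0 0 0 0" --pt "0.1 0 0 0 0 0 0"

```text
time_s: 12.08
tcp_pos: [0.553, 0.0358, 0.16]
eef_rot: [180.0, 0.0, -163.4]
contact_force: [0.0, -1.1, -2.8]
gripper_width: 0.0236
gripper_force: 60.0
```

```bash
python3 - <<'E'
from h import *
s=get_state();print(s["tcp_pos"],s["eef_rot"],s["contact_force"])
for n in ("side","scene"):
    c=capture(n);W=cloud(c);Z=W[...,2];a=np.radians(16.8);e=np.array([np.cos(a),np.sin(a)]);nn=np.array([-e[1],e[0]])
    S=W[...,:2]@e;T=W[...,:2]@nn
    L=(Z>.148)&(Z<.160)&(S>.62)&(S<.75)
    print(n,"lid s",np.percentile(S[L],[1,99]).round(4),"t",np.percentile(T[L],[1,99]).round(4))
    m=(Z>.118)&(Z<.165)&(S>.56)&(S<.632)&(abs(T+.126)<.03)
    s_,t_,z_=S[m],T[m],Z[m]
    print(s["tcp_pos"][:2]@e,s["tcp_pos"][:2]@nn)
    for lo in np.arange(.56,.63,.005):
        k=(s_>lo)&(s_<=lo+.005)
        if k.sum()>5: print(round(lo,3),k.sum(),np.percentile(t_[k],[5,50,95]).round(4),np.percentile(z_[k],[20,50,90]).round(4))
E
```

```text
[0.55296374 0.03578038 0.16004856] [ 1.79998345e+02  2.93395507e-02 -1.63446149e+02] [ 0.01605486 -1.14862013 -2.84316368]
side lid s [0.6361 0.73  ] t [-0.1626 -0.0924]
0.5397046359977923 -0.12557084835133372
0.575 19 [-0.1378 -0.1193 -0.1134] [0.1465 0.1504 0.1518]
0.58 18 [-0.1358 -0.1208 -0.1137] [0.1459 0.1494 0.1518]
0.585 15 [-0.1368 -0.1196 -0.1132] [0.1437 0.1469 0.1495]
0.59 15 [-0.1382 -0.1249 -0.1141] [0.1439 0.1456 0.1469]
0.595 15 [-0.1355 -0.1225 -0.1141] [0.1414 0.1427 0.146 ]
0.6 14 [-0.1378 -0.1226 -0.1142] [0.1406 0.1424 0.1433]
0.605 14 [-0.1347 -0.1237 -0.1146] [0.1392 0.1401 0.1419]
scene lid s [0.6415 0.7372] t [-0.1647  1.7211]
0.5397046359977923 -0.12557084835133372
0.56 13 [-0.1396 -0.1349 -0.1192] [0.1428 0.1508 0.1571]
0.565 12 [-0.1402 -0.1314 -0.1184] [0.1476 0.1532 0.1549]
0.57 19 [-0.1395 -0.1334 -0.1162] [0.1436 0.1503 0.1537]
0.575 9 [-0.1375 -0.1275 -0.1193] [0.1478 0.1498 0.1528]
0.58 15 [-0.1393 -0.1294 -0.1147] [0.1433 0.1462 0.1505]
0.585 10 [-0.1375 -0.132  -0.1134] [0.1418 0.1449 0.1474]
0.59 11 [-0.1383 -0.1304 -0.1183] [0.1393 0.1456 0.1466]
0.595 13 [-0.1395 -0.1307 -0.1176] [0.1376 0.1421 0.1445]
0.6 9 [-0.1367 -0.127  -0.1153] [0.1384 0.14   0.1415]
0.605 12 [-0.1379 -0.1277 -0.1154] [0.1373 0.1399 0.1425]
0.61 10 [-0.1369 -0.1274 -0.115 ] [0.1355 0.1378 0.1395]
```

Emit:
apply_moves --pt "0.1 -0.01 -0.001 0.001 0 0 0" --pt "0.1 -0.012 0 0 0 0 0" --pt "0.1 -0.012 0 0 0 0 0" --pt "0.1 0 0 0 0 0 0" --pt "0.1 0 0 0 0 0 0"

```text
time_s: 12.6
tcp_pos: [0.5862, 0.0446, 0.1581]
eef_rot: [-180.0, -0.0, -163.5]
contact_force: [-1.9, 0.4, -3.4]
gripper_width: 0.0237
gripper_force: 60.0
```

Emit:
apply_moves --pt "0.1 -0.002 0 0 0 0 0" --pt "0.1 -0.002 0 0 0 0 0" --pt "0.1 0 0 0 0 0 0" --pt "0.1 0 0 0 0 0 0"

```text
time_s: 12.93
tcp_pos: [0.5893, 0.0456, 0.1585]
eef_rot: [180.0, -0.0, -163.4]
contact_force: [0.9, -0.7, -4.5]
gripper_width: 0.0236
gripper_force: 60.0
```

Emit:
apply_moves --pt "0.1 -0.002 0 0 0 0 0" --pt "0.1 -0.001 0 0 0 0 0" --pt "0.1 0 0 0 0 0 0" --pt "0.1 0 0 0 0 0 0"

```text
time_s: 13.27
tcp_pos: [0.5912, 0.0461, 0.1582]
eef_rot: [180.0, -0.2, -163.5]
contact_force: [-5.3, -1.0, -3.7]
gripper_width: 0.0234
gripper_force: 60.0
```

```bash
cat > lid.py <<'E'
from h import *
s=get_state();print(s["tcp_pos"],s["contact_force"])
a=np.radians(16.8);e=np.array([np.cos(a),np.sin(a)]);nn=np.array([-e[1],e[0]])
print(s["tcp_pos"][:2]@e,s["tcp_pos"][:2]@nn)
for n in ("side","scene"):
    R=[]
    for _ in range(5):
        c=capture(n);W=cloud(c);Z=W[...,2];S=W[...,:2]@e;T=W[...,:2]@nn
        m=(Z>.147)&(Z<.165)&(S>.648)&(S<.728)&(abs(T+.126)<.03)
        R.append(np.linalg.lstsq(np.c_[S[m]-.686,np.ones(m.sum())],Z[m],rcond=None)[0])
    R=np.array(R);z0={"side":.1543,"scene":.1514}[n]
    print(n,"slope*96 (mm), mid rise(mm)",(R[:,0].mean()-(.0012 if n=="side" else .0025))*-96,(R[:,1].mean()-z0)*1000,R[:,0].std()*96)
E
python3 lid.py
```

```text
[0.59116172 0.04607135 0.1582188 ] [-5.25464069 -0.99972786 -3.70600975]
0.5792467265265824 -0.12675953665860515
side slope*96 (mm), mid rise(mm) 0.3206796910590103 -0.09656867993859675 0.2769621576038189
scene slope*96 (mm), mid rise(mm) 0.24139875114831633 -0.04093866948648439 0.4025297034570321
```

Contact has started: about 5 N against the push. I'm advancing in small steps now.

Emit:
apply_moves --pt "0.1 -0.001 0 0 0 0 0" --pt "0.1 -0.001 0 0 0 0 0" --pt "0.1 -0.001 0 0 0 0 0" --pt "0.1 0 0 0 0 0 0" --pt "0.1 0 0 0 0 0 0"

```text
time_s: 14.18
tcp_pos: [0.594, 0.0468, 0.1582]
eef_rot: [-180.0, -0.2, -163.5]
contact_force: [-4.5, -2.2, -2.6]
gripper_width: 0.0233
gripper_force: 60.0
```

```bash
python3 lid.py
```

```text
[0.59398463 0.04684902 0.15821813] [-4.46771736 -2.17410837 -2.62712   ]
0.5821739283665625 -0.12683096530693436
side slope*96 (mm), mid rise(mm) 1.3594824120696969 0.36307648357161715 0.13406305314096495
scene slope*96 (mm), mid rise(mm) 1.181475176437539 0.5005594613135822 0.47749372852256144
```

Emit:
apply_moves --pt "0.1 -0.001 0 0 0 0 0" --pt "0.1 -0.001 0 0 0 0 0" --pt "0.1 -0.001 0 0 0 0 0" --pt "0.1 -0.001 0 0 0 0 0" --pt "0.1 -0.001 0 0 0 0 0" --pt "0.1 0 0 0 0 0 0" --pt "0.1 0 0 0 0 0 0" --pt "0.1 0 0 0 0 0 0" --pt "0.1 0 0 0 0 0 0"

```text
time_s: 15.43
tcp_pos: [0.5989, 0.0483, 0.1582]
eef_rot: [-180.0, -0.2, -163.5]
contact_force: [-5.0, -1.4, -3.3]
gripper_width: 0.0235
gripper_force: 60.0
```

```bash
python3 lid.py; python3 - <<'E'
from h import *
c=capture("scene");save("j.png",cv2.resize(c["frame"][145:245,235:345],(616,560),interpolation=cv2.INTER_CUBIC))
E
```

```text
[0.59886126 0.04827232 0.15820258] [-4.98234454 -1.35278302 -3.26731698]
0.5872537998010994 -0.126877911567938
side slope*96 (mm), mid rise(mm) 3.2640332640910295 1.344446193599358 0.2692028946960808
scene slope*96 (mm), mid rise(mm) 3.268605199496851 1.4894590790165696 0.44807257252685573
```

View pics/j.png

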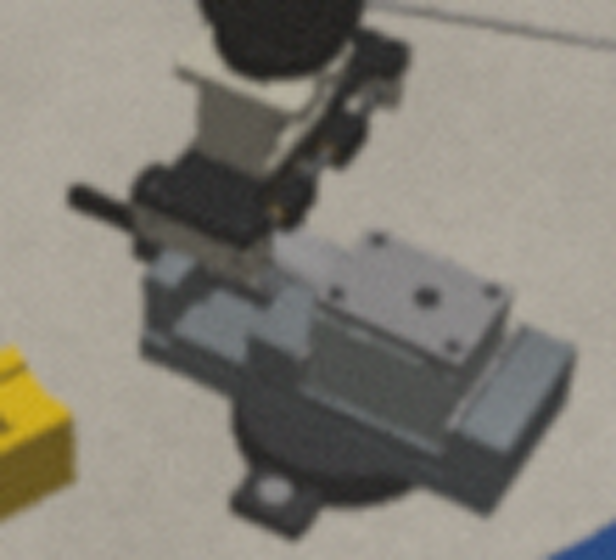

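The view shows the wedge in the notch under the lid's front edge, near (330,285). The lid is tilted by about 3.2 mm, its back is seated, and the hand is clear of it. I'm handing in.

```bash
python3 -c "
from plant import close_job
print(close_job())"
```

```text
the job is handed in; nothing more can be done
None
```

I closed the vise on the mould and handed the job in with the gripper holding the wedge in the notch and the lid's front edge raised about 3.2 mm by my camera measurements (back of the lid seated); the grip over 40 N is inferred from crank angle and load, and no verdict came back.

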